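# Free a test piece from a clamp with a left-hand thread

### The job

The compression test is finished: free the round aluminium test piece from the clamp with the straight bar handle and stand it upright in the grey tray. That clamp's nut has a left-hand thread, so it loosens clockwise seen from above: turn it until its arm is swung well clear of the piece (roughly a fifth of a turn or more), leave it open, and only then take the piece out. The other clamp, with the cross-shaped handle, and its square piece must be left alone.

Things in the scene. Friction and masses are not known exactly. Their poses are not given: they have to be found in the camera images.
- tee_nut (a joint): the nut with the straight bar handle and its clamp arm, one rigid part, on the post of one clamp. Value in rad: 0 is fully tight (hard stop, arm straight over the round piece), it starts between 0 and 0.12, grows CLOCKWISE seen from above (left-hand thread) and ends at a stop at 1.6. A steady friction of about 0.12 N m all the way; it stays where it is left and does not rise. Anticlockwise it meets the hard stop at once
- tee_grip (a point): on the axis of the bar-handled nut, 112 mm above the bench. The handle is an upright white plastic bar 74 mm long (this point's x axis), 14 mm wide (y), from 88 to 128 mm above the bench, centred on the axis; its x axis also points along the dark steel clamp arm below it. The arm is 18 mm wide, reaches 115 mm from the axis and lies 72.5 to 82.5 mm above the bench; between arm and handle is a hub 30 mm across, its top 88 mm above the bench
- tee_clamp: fixed grey base of the bar-handled clamp, 200 x 90 x 20 mm, origin at the centre of its underside on the bench; the post (24 mm across) with the nut stands 50 mm towards its -x, the platen 50 mm towards its +x (the far end, away from the robot). Either clamp may stand left or right
- tee_seat (a point): centre of the top of the platen of that clamp (dark steel disc 56 mm across, top 26 mm above the bench), where the round piece stands under the arm
- round_piece: the round aluminium test piece: loose upright cylinder, 30 mm across, 45 mm tall, about 90 g, origin at the centre of its underside, z along its axis. It stands on the platen 26 mm above the bench; the arm over it leaves 1.5 mm above its top
- tray: fixed open grey plastic tray, 140 x 140 mm outside, walls 4 mm thick and 28 mm high, inner floor about 4 mm above the bench, origin at the centre of its underside; stands between the clamps
- star_nut (a joint): the nut of the other clamp, same build and heights but with a cross-shaped white handle of two crossed bars and a right-hand thread: rad, grows anticlockwise from 0 (tight). Leave alone
- square_piece: square aluminium piece 28 x 28 x 45 mm under the arm of the cross-handled clamp, origin at the centre of its underside. Leave alone
Not all that is in view belongs to the job. Leave any purple or yellow look-alike of the round_piece alone.

How it is judged:
By the outcome, as a careful person would: the job done as asked, in the order asked, and still so for the second after the job is handed in, with the robot touching nothing.
It also fails if it takes over 53 s, if anything falls off the work surface, if the arm or the gripper's body presses on something with over 40 N, if the wrist force passes 120 N, or if a joint passes its speed limit or range.

### The arm

A 7-joint arm with a two-finger parallel gripper is mounted at the origin on the work surface. World frame = base frame: x ahead of the robot, y to its left, z up, the work surface at z = 0. Lengths are in m, angles in degrees, forces in N, time in s.
With the tool pointing down it reaches from about 0.425 to 0.825 m from the base axis. Payload 3.6 kg.
Tool frame: the origin (TCP) lies at the very end of the fingers, on their centre line; the grasp point (between the pads) lies 19 mm behind it; z points along the fingers, y is the direction in which the jaws open and shut (so a half turn about z gives the same grasp; the last joint's range is limited). The gripper opens to 93 mm and grips with 3 to 60 N. Pads are 15 mm wide; open, the fingers measure 128 mm over their backs; the gripper's body (75 mm by 188 mm) begins 65 mm behind the grasp point.
Start: joints at [-71.534, 35.231, -0.722, 81.555, 0.464, 63.22, -2.315], TCP at [0.222, 0.611, 0.219] pointing down, gripper open.
Joint ranges: [-178.69, 178.69], [-17.37, 117.87], [-77.05, 75.6], [15.02, 138.74], [-78.02, 258.01], [0.78, 113.62], [-162.83, 162.83]. Speed limits (degrees/s): [159.86, 159.86, 180, 180, 180, 180, 180].

### API

Orientations are given as a 3x3 rotation matrix whose columns are the frame's x, y, z axes.
In Python, from plant import bot gives the robot as it stands.
- The arm moves only by the tool arm_command, never from a script. Its argument "steps" is a list of rows, each an object with "grip": the opening, from 0 (shut) to 1 (fully open); "dp": the shift along the tool's x, y, z in m, a list of three; "spin": the turn about the tool's z in rad. In form: [{"grip": grip, "dp": [dx, dy, dz], "spin": spin}, ...]. A call has 1 to 5 rows; each row shifts and turns the commanded pose from where the row before left it, along the tool's axes as they then stand; what a row does not reach is not made up. A row lasts 1/10 s, in which the tool goes at most 50 mm and 8.59 degrees, less where a joint would pass 70% of its speed; a pose out of reach is approached as far as the arm can. A call is refused whole if a number of a shift passes 0.05 or a number of a turn 0.15, either way. A call with a gripper value outside its range is refused whole. The fingers move at their own pace and stop on an object; "squeeze" is the grip in N (left out, the last holds). Time passes only in rows, so rows that do not move let the fingers close. It gives the time, the measured TCP pose, the force and the opening at its end, in the units of the state.
- bot.get_state(): the state, without advancing time (a new reading comes with each control period).
- bot.snapshot(name): name is "scene" or "side" or "wrist"; returns the picture (420x560x3 uint8, blue, green, red); there is no depth.
- bot.camera_model(name): a dict with "K" (3x3 intrinsics, pixels), "dist" ([k1, k2, p1, p2, k3] as OpenCV has them; the pictures are not rectified), "pose" (4x4, takes a point from camera to world coordinates); the wrist camera has in their place "T_tool_cam" (4x4, takes a point from camera to tool coordinates, whose origin is the TCP and whose axes are the flange's). Camera axes: x right, y down, z forward; pixel columns grow to the right and rows downward; lengths in m; the calibration is good to about 2 mm. A picture is of the moment at which its call begins: read the wrist's pose just before it. camera_model takes no time and is no camera call.
- bot.hand_in(): hands the job in, once; it reports no verdict.
The state is a dict: "t": time; "qpos": joint angles; "dq": joint speeds; "effort": joint torques, N m; "tool_pos": TCP position; "ee_rot": TCP orientation; "force": force on the tool from outside, world axes, zero at the start; "ft_torque": the same for the moment, N m; "width": finger opening in m.
Only numpy, scipy, OpenCV 4.12 (cv2) and the standard library are available. Lean on these libraries where they do the work, as an engineer would, in place of code of your own. Each camera call takes 0.05 s, during which the arm holds its last target. There are 200 camera calls.

## Working session

There is one attempt and no reset: what is moved stays moved. The work goes in short steps, Python scripts to look and compute and a tool call to move; the robot and the scene stay as the last step left them, time stands still between calls to the robot, and variables do not carry over. Pictures are saved under pics/ and viewed, about 8 in all and at most 12, crops included, and the job is handed in when it is done.

Besides the shell and the picture viewer there is one more tool, called after "Call:" by a JSON object that holds its "fn" and its "kwargs", one argument or row to a line. arm_command: Moves the arm, as the interface text tells. Its arguments: {"type":"object","properties":{"steps":{"type":"array","items":{"type":"object","properties":{"grip":{"type":"number"},"dp":{"type":"array","items":{"type":"number"}},"spin":{"type":"number"}}}},"squeeze":{"type":"number"}},"required":["steps"]}

```bash
mkdir -p pics; ls; python3 - <<'E'
from plant import bot
import cv2,numpy as np
s=bot.get_state();print({k:np.round(v,3).tolist() for k,v in s.items()})
a=bot.snapshot("scene");b=bot.snapshot("side")
cv2.imwrite("pics/scene0.png",a);cv2.imwrite("pics/side0.png",b)
for n in("scene","side","wrist"):print(n,{k:np.round(v,4).tolist() for k,v in bot.camera_model(n).items()})
E
```

```text
pics
{'t': 0.0, 'qpos': [-71.534, 35.29, -0.723, 81.64, 0.464, 63.219, -2.315], 'dq': [-0.005, 0.074, 0.043, 0.102, -0.145, -0.076, -0.17], 'effort': [0.001, -45.894, 0.209, -16.574, -0.061, 0.02, 0.0], 'tool_pos': [0.222, 0.61, 0.217], 'ee_rot': [[-0.94, 0.342, -0.001], [0.342, 0.94, -0.002], [-0.0, -0.003, -1.0]], 'force': [-1.023, 0.182, 0.608], 'ft_torque': [0.009, 0.031, -0.012], 'width': 0.093}
scene {'K': [[448.8361, 0.0, 271.6305], [0.0, 448.8361, 209.1682], [0.0, 0.0, 1.0]], 'dist': [-0.0474, 0.0, 0.0, 0.0, 0.0], 'pose': [[-0.6859, 0.6058, -0.403, 0.9858], [0.7275, 0.5807, -0.3653, 0.3037], [0.0127, -0.5438, -0.8391, 0.9262], [0.0, 0.0, 0.0, 1.0]]}
side {'K': [[497.8636, 0.0, 285.8097], [0.0, 497.8636, 212.261], [0.0, 0.0, 1.0]], 'dist': [0.0343, 0.0, 0.0, 0.0, 0.0], 'pose': [[0.9275, -0.2085, 0.3102, 0.2606], [-0.373, -0.5699, 0.7322, -0.8327], [0.0241, -0.7948, -0.6064, 0.7453], [0.0, 0.0, 0.0, 1.0]]}
wrist {'K': [[352.5149, 0.0, 280.4734], [0.0, 352.5149, 206.9118], [0.0, 0.0, 1.0]], 'dist': [0.0136, 0.0, 0.0, 0.0, 0.0], 'T_tool_cam': [[0.0002, -0.9586, -0.2847, 0.0804], [1.0, 0.0001, 0.0005, -0.0006], [-0.0004, -0.2847, 0.9586, -0.1658], [0.0, 0.0, 0.0, 1.0]]}
```

View pics/scene0.png

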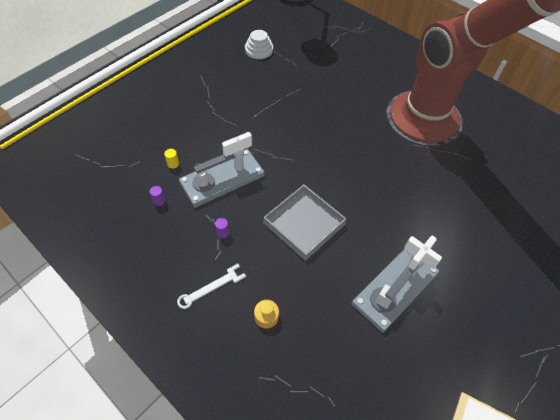

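View pics/side0.png

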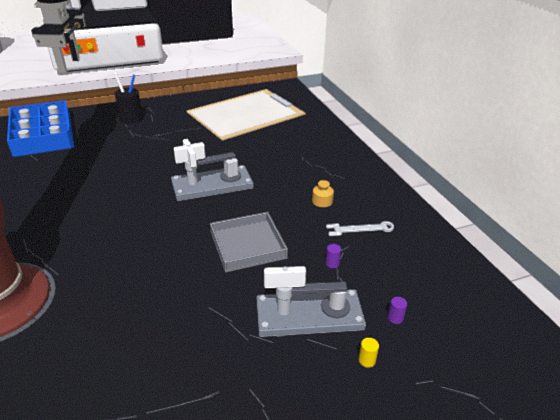

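```bash
cat > h.py <<'E'
import cv2,numpy as np
from plant import bot
def cam(n,s=None):
    m=bot.camera_model(n)
    if "pose" in m: return m["K"],m["dist"],np.array(m["pose"])
    T=np.eye(4);T[:3,:3]=s["ee_rot"];T[:3,3]=s["tool_pos"]
    return m["K"],m["dist"],T@np.array(m["T_tool_cam"])
def rays(c,uv):
    K,d,T=c
    p=cv2.undistortPoints(np.array(uv,float).reshape(-1,1,2),np.array(K),np.array(d)).reshape(-1,2)
    return T[:3,3],np.c_[p,np.ones(len(p))]@T[:3,:3].T
def plane(c,uv,z):
    o,r=rays(c,uv); return o+r*((z-o[2])/r[:,2])[:,None]
def tri(c1,p1,c2,p2):
    o1,r1=rays(c1,[p1]);o2,r2=rays(c2,[p2])
    A=np.c_[r1[0],-r2[0]];t=np.linalg.lstsq(A,o2-o1,rcond=None)[0]
    a=o1+t[0]*r1[0];b=o2+t[1]*r2[0];return (a+b)/2,np.linalg.norm(a-b)
E
python3 - <<'E'
from h import *
a=cv2.imread("pics/scene0.png");b=cv2.imread("pics/side0.png")
for n,im,roi in(("scene",a,(130,120,150,160)),("side",b,(200,200,200,150))):
    x,y,w,h=roi
    sub=cv2.resize(im[y:y+h,x:x+w],None,fx=4,fy=4,interpolation=cv2.INTER_CUBIC)
    cv2.imwrite(f"pics/{n}_c.png",sub)
    c=cam(n); g=im.max(2).astype(int); sat=g-im.min(2)
    for nm,lo,hi in(("white",190,256),("grey",70,190)):
        m=np.zeros(g.shape,np.uint8); m[y:y+h,x:x+w]=((g>=lo)&(g<hi)&(sat<45))[y:y+h,x:x+w]
        m=cv2.morphologyEx(m,cv2.MORPH_CLOSE,np.ones((3,3)))
        for k in cv2.findContours(m,0,2)[0]:
            if cv2.contourArea(k)<150: continue
            hull=cv2.approxPolyDP(cv2.convexHull(k),3,True).reshape(-1,2)
            M=cv2.moments(k);print(n,nm,cv2.contourArea(k),round(M['m10']/M['m00'],1),round(M['m01']/M['m00'],1),hull.tolist())
            print("  z.02",plane(c,hull,.02)[:,:2].round(3).tolist());print("  z.028",plane(c,hull,.028)[:,:2].round(3).tolist())
            print("  z.128",plane(c,hull,.128)[:,:2].round(3).tolist())
E
```

```text
scene grey 340.0 272.7 219.3 [[272, 203], [279, 203], [279, 237], [259, 216]]
  z.02 [[0.537, -0.102], [0.525, -0.09], [0.595, -0.026], [0.585, -0.099]]
  z.028 [[0.541, -0.099], [0.529, -0.087], [0.598, -0.023], [0.589, -0.096]]
  z.128 [[0.59, -0.054], [0.58, -0.043], [0.641, 0.013], [0.633, -0.051]]
scene grey 3332.5 223.2 170.7 [[279, 157], [263, 176], [196, 207], [179, 187], [179, 177], [227, 137], [251, 131]]
  z.02 [[0.419, -0.188], [0.493, -0.175], [0.672, -0.227], [0.662, -0.302], [0.642, -0.326], [0.465, -0.336], [0.405, -0.305]]
  z.028 [[0.424, -0.184], [0.497, -0.171], [0.675, -0.222], [0.665, -0.297], [0.645, -0.32], [0.47, -0.33], [0.41, -0.299]]
  z.128 [[0.487, -0.129], [0.552, -0.118], [0.71, -0.164], [0.701, -0.23], [0.683, -0.251], [0.527, -0.26], [0.474, -0.232]]
side white 824.5 284.5 278.2 [[305, 268], [304, 285], [288, 298], [265, 287], [266, 268]]
  z.02 [[0.597, -0.15], [0.576, -0.194], [0.532, -0.215], [0.5, -0.172], [0.521, -0.121]]
  z.028 [[0.594, -0.157], [0.572, -0.201], [0.529, -0.222], [0.498, -0.179], [0.518, -0.129]]
  z.128 [[0.547, -0.251], [0.52
[... 520 characters left out ...]
.466, -0.303], [0.434, -0.274], [0.512, -0.134], [0.665, -0.168], [0.668, -0.243]]
  z.028 [[0.641, -0.325], [0.628, -0.342], [0.464, -0.309], [0.432, -0.28], [0.509, -0.141], [0.661, -0.176], [0.663, -0.25]]
  z.128 [[0.588, -0.396], [0.576, -0.411], [0.435, -0.382], [0.408, -0.357], [0.475, -0.238], [0.605, -0.267], [0.607, -0.331]]
side grey 3222.0 247.8 241.2 [[267, 211], [286, 245], [287, 258], [226, 272], [210, 223]]
  z.02 [[0.591, 0.063], [0.587, -0.068], [0.574, -0.108], [0.44, -0.103], [0.451, 0.065]]
  z.028 [[0.587, 0.053], [0.584, -0.076], [0.57, -0.116], [0.438, -0.111], [0.449, 0.056]]
  z.128 [[0.542, -0.07], [0.539, -0.182], [0.527, -0.216], [0.413, -0.212], [0.422, -0.068]]
```

View pics/side_c.png

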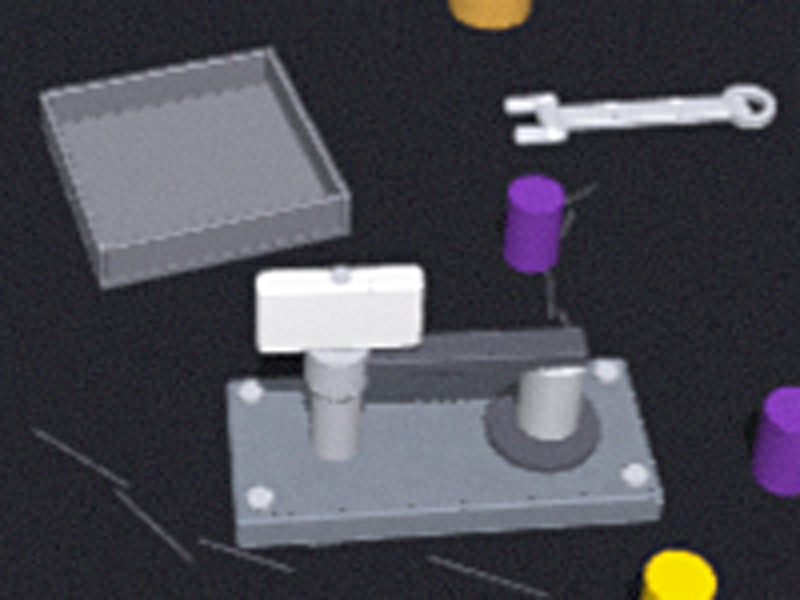

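The crop (4x, offset 200,200) shows: base top corners (228,382),(622,360),(660,500),(237,518); tray rim (42,95),(270,48),(350,198),(103,255); axis knob on the bar (340,272); platen disc about (543,428).

```bash
python3 - <<'E'
from h import *
c=cam("side")
f=lambda P,z:plane(c,np.array(P)/4+200-.375,z)[:,:2]
B=f([(228,382),(622,360),(660,500),(237,518)],.02);print(B.round(3).tolist(),"sides",[np.linalg.norm(B[i]-B[i-1]).round(3) for i in range(4)],"ctr",B.mean(0).round(4))
d=(B[1]+B[2]-B[0]-B[3]);d/=np.linalg.norm(d);print("yaw",np.degrees(np.arctan2(d[1],d[0])),"post",B.mean(0)-.05*d,"plat",B.mean(0)+.05*d)
T=f([(42,95),(270,48),(350,198),(103,255)],.028);print("tray",T.round(3).tolist(),[np.linalg.norm(T[i]-T[i-1]).round(3) for i in range(4)],T.mean(0))
print("knob",f([(340,274)],.129),"disc",f([(543,428)],.026))
h=f([(258,274),(423,267)],.128);print("bar",h,np.linalg.norm(h[1]-h[0]),np.degrees(np.arctan2(*(h[1]-h[0])[::-1])))
E
```

```text
[[0.477, -0.187], [0.667, -0.242], [0.641, -0.327], [0.454, -0.267]] sides [np.float64(0.084), np.float64(0.197), np.float64(0.089), np.float64(0.196)] ctr [ 0.5596 -0.2556]
yaw -16.941748354502778 post [ 0.51175233 -0.24105335] plat [ 0.60741248 -0.27019328]
tray [[0.449, 0.054], [0.587, 0.051], [0.581, -0.09], [0.444, -0.086]] [np.float64(0.14), np.float64(0.138), np.float64(0.141), np.float64(0.137)] [ 0.51496532 -0.01773451]
knob [[ 0.51267278 -0.2398611 ]] disc [[ 0.60655338 -0.27279313]]
bar [[ 0.47889872 -0.22613419]
 [ 0.54960065 -0.2477136 ]] 0.07392180844086031 -16.97305870878149
```

Measurements agree with the given sizes (base 196×87, tray 139, bar 74 mm; knob and base-derived post within 1.5 mm). Moving.

Call:
{"fn": "arm_command", "kwargs": {
  "steps": [
    {"grip": 1, "dp": [-0.0325, -0.029, 0], "spin": 0},
    {"grip": 1, "dp": [-0.0325, -0.029, 0], "spin": 0},
    {"grip": 1, "dp": [-0.0325, -0.029, 0], "spin": 0},
    {"grip": 1, "dp": [-0.0325, -0.029, 0], "spin": 0},
    {"grip": 1, "dp": [-0.0325, -0.029, 0], "spin": 0}
  ]
}}

```text
t: 0.6
tool_pos: [0.3257, 0.4171, 0.2183]
ee_rot: [[-0.94, 0.342, -0.0], [0.342, 0.94, -0.001], [0.0, -0.001, -1.0]]
force: [1.2, -0.5, -0.1]
width: 0.093
```

Call:
{"fn": "arm_command", "kwargs": {
  "steps": [
    {"grip": 1, "dp": [-0.0325, -0.029, 0], "spin": 0},
    {"grip": 1, "dp": [-0.0325, -0.029, 0], "spin": 0},
    {"grip": 1, "dp": [-0.0325, -0.029, 0], "spin": 0},
    {"grip": 1, "dp": [-0.0325, -0.029, 0], "spin": 0},
    {"grip": 1, "dp": [-0.0325, -0.029, 0], "spin": 0}
  ]
}}

```text
t: 1.1
tool_pos: [0.4288, 0.2255, 0.2185]
ee_rot: [[-0.94, 0.342, -0.0], [0.342, 0.94, -0.0], [0.0, -0.0, -1.0]]
force: [1.0, 0.4, 0.4]
width: 0.0934
```

Call:
{"fn": "arm_command", "kwargs": {
  "steps": [
    {"grip": 1, "dp": [-0.023, -0.04, 0], "spin": 0},
    {"grip": 1, "dp": [-0.023, -0.04, 0], "spin": 0},
    {"grip": 1, "dp": [-0.023, -0.04, 0], "spin": 0},
    {"grip": 1, "dp": [-0.023, -0.04, 0], "spin": 0},
    {"grip": 1, "dp": [-0.023, -0.04, 0], "spin": 0}
  ]
}}

```text
t: 1.6
tool_pos: [0.468, -0.0018, 0.2185]
ee_rot: [[-0.94, 0.342, -0.0], [0.342, 0.94, 0.0], [0.0, -0.0, -1.0]]
force: [1.8, -0.0, 0.1]
width: 0.0927
```

Call:
{"fn": "arm_command", "kwargs": {
  "steps": [
    {"grip": 1, "dp": [-0.023, -0.04, 0], "spin": 0},
    {"grip": 1, "dp": [-0.023, -0.04, 0], "spin": 0},
    {"grip": 1, "dp": [-0.023, -0.04, 0], "spin": 0},
    {"grip": 1, "dp": [-0.023, -0.04, 0], "spin": -0.05},
    {"grip": 1, "dp": [0, 0, 0], "spin": 0}
  ]
}}

```text
t: 2.1
tool_pos: [0.499, -0.1907, 0.2184]
ee_rot: [[-0.952, 0.306, -0.0], [0.306, 0.952, -0.006], [-0.002, -0.006, -1.0]]
force: [-0.6, 0.4, 0.1]
width: 0.093
```

```bash
python3 - <<'E'
from h import *
s=bot.get_state();im=bot.snapshot("wrist");cv2.imwrite("pics/w1.png",im)
print(s["tool_pos"],s["qpos"],s["ee_rot"])
c=cam("wrist",s);K,d,T=c
def proj(p):
    q=np.linalg.inv(T)@np.r_[p,1];return cv2.projectPoints(q[:3].reshape(1,3),np.zeros(3),np.zeros(3),np.array(K),np.array(d))[0].ravel()
print("tee top",proj([.512,-.240,.128]),"piece top",proj([.607,-.271,.071]))
E
```

```text
[ 0.49898094 -0.19067637  0.21836238] [ 12.98983829  24.98182964   7.87859722 101.12980676  -3.70965658
  54.05370917  94.5241531 ] [[-9.52186225e-01  3.05518112e-01 -2.77608319e-04]
 [ 3.05514552e-01  9.52169880e-01 -5.77731649e-03]
 [-1.50074454e-03 -5.58589456e-03 -9.99983273e-01]]
tee top [226.87922256 245.55405132] piece top [239.02135755 314.60454492]
```

View pics/w1.png

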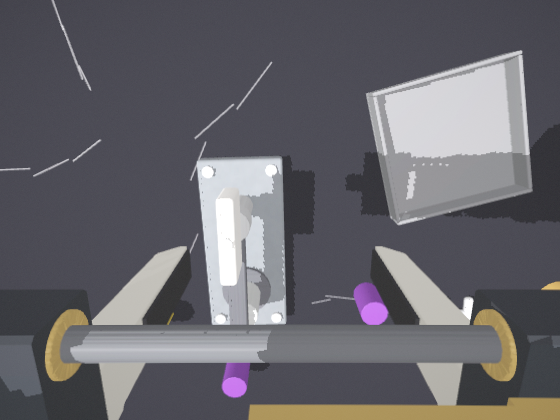

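The wrist view shows the bar from (229,188) to (228,284), its knob near (229,242), within 3 px of the prediction.

```bash
python3 - <<'E'
from h import *
s=bot.get_state();im=cv2.imread("pics/w1.png");c=cam("wrist",s)
m=np.zeros(im.shape[:2],np.uint8);m[180:300,212:250]=(im.min(2)[180:300,212:250]>215)
k=max(cv2.findContours(m,0,2)[0],key=cv2.contourArea)
print(cv2.boundingRect(k),cv2.minAreaRect(k))
P=plane(c,cv2.boxPoints(cv2.minAreaRect(k)),.128)[:,:2];print(P.round(4).tolist())
e=[P[1]-P[0],P[2]-P[1]];l=max(e,key=np.linalg.norm);print([np.linalg.norm(x).round(4) for x in e],np.degrees(np.arctan2(l[1],l[0])))
print("knob",plane(c,[(229,242)],.13))
R=s["ee_rot"];print("to go tool",np.array(R).T@(np.array([.512,-.240,.093])-s["tool_pos"]), np.degrees(np.arctan2(R[1][0],R[0][0])))
E
```

```text
(212, 186, 25, 100) ((224.06222534179688, 235.80654907226562), (99.12577819824219, 21.071361541748047), 87.27368927001953)
[[0.4642, -0.2297], [0.4682, -0.2145], [0.5468, -0.2387], [0.5425, -0.2552]]
[np.float64(0.0157), np.float64(0.0822)] -17.101283742024822
knob [[ 0.50908529 -0.23155762  0.13      ]]
to go tool [-0.02867288 -0.04741094  0.12517936] 162.43764092480876
```

The pose changed between that picture and this script (the arm was still settling); redo with a fresh picture.

```bash
python3 - <<'E'
from h import *
s=bot.get_state();im=bot.snapshot("wrist");cv2.imwrite("pics/w2.png",im);c=cam("wrist",s);print(s["t"],s["tool_pos"],s["dq"].round(2) if hasattr(s["dq"],"round") else s["dq"])
K,d,T=c
q=(np.linalg.inv(T)@np.array([[.512,-.24,.128,1],[.478,-.2296,.128,1],[.546,-.2504,.128,1]]).T).T[:,:3]
pp=cv2.projectPoints(q,np.zeros(3),np.zeros(3),np.array(K),np.array(d))[0].reshape(-1,2);print(pp)
x,y=pp[0].astype(int);x0,y0=x-50,y-65
sub=cv2.resize(im[y0:y0+130,x0:x0+100],None,fx=4,fy=4,interpolation=cv2.INTER_CUBIC)
for p in pp: cv2.drawMarker(sub,tuple(int(v) for v in (p-[x0,y0]+.375)*4),(0,0,255),0,12,1)
cv2.imwrite("pics/w2c.png",sub);print(x0,y0)
R=np.array(s["ee_rot"]);print("to go tool",R.T@(np.array([.512,-.240,.093])-s["tool_pos"]), np.degrees(np.arctan2(R[1][0],R[0][0])))
E
```

```text
2.15 [ 0.49910754 -0.18594447  0.2181063 ] [-3.64 -1.1  -4.37  2.23 -1.67  0.45 -0.87]
[[220.48303762 247.35551767]
 [217.77021754 203.75010306]
 [222.9837328  287.92812696]]
170 182
to go tool [-0.02867288 -0.04741094  0.12517936] 162.43764092480876
```

View pics/w2c.png

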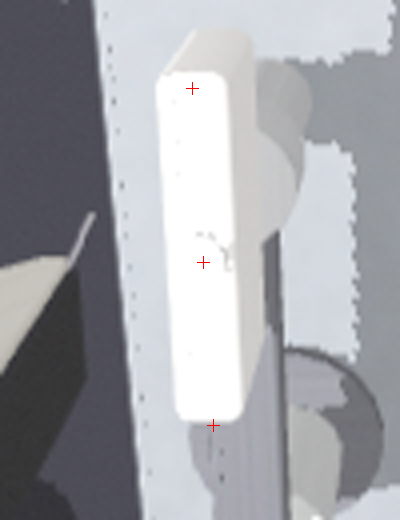

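Predicted marks lie on the bar: sideways within 1 px, 3 px (~2.5 mm) off lengthwise. I aim at (0.5105, -0.2395) and descend in part to check.

Call:
{"fn": "arm_command", "kwargs": {
  "steps": [
    {"grip": 1, "dp": [-0.0135, -0.026, 0], "spin": 0},
    {"grip": 1, "dp": [-0.0135, -0.026, 0], "spin": 0},
    {"grip": 1, "dp": [0, 0, 0.03], "spin": 0},
    {"grip": 1, "dp": [0, 0, 0.03], "spin": 0},
    {"grip": 1, "dp": [0, 0, 0], "spin": 0}
  ]
}}

```text
t: 2.7
tool_pos: [0.508, -0.2354, 0.1549]
ee_rot: [[-0.957, 0.291, -0.009], [0.291, 0.957, 0.005], [0.01, 0.003, -1.0]]
force: [-0.2, 0.4, -0.1]
width: 0.0931
```

Call:
{"fn": "arm_command", "kwargs": {
  "steps": [
    {"grip": 1, "dp": [0, 0, 0], "spin": 0},
    {"grip": 1, "dp": [0, 0, 0], "spin": 0}
  ]
}}

```text
t: 2.9
tool_pos: [0.5117, -0.2388, 0.1603]
ee_rot: [[-0.956, 0.293, 0.003], [0.293, 0.956, -0.001], [-0.003, 0.0, -1.0]]
force: [-0.1, 0.0, 0.5]
width: 0.0928
```

Settled on target. Descend 66 mm to z ≈ 0.094 and grip.

Call:
{"fn": "arm_command", "kwargs": {
  "steps": [
    {"grip": 1, "dp": [0, 0, 0.022], "spin": 0},
    {"grip": 1, "dp": [0, 0, 0.022], "spin": 0},
    {"grip": 1, "dp": [0, 0, 0.02], "spin": 0},
    {"grip": 1, "dp": [0, 0, 0], "spin": 0},
    {"grip": 1, "dp": [0, 0, 0], "spin": 0}
  ]
}}

```text
t: 3.4
tool_pos: [0.5114, -0.2396, 0.096]
ee_rot: [[-0.956, 0.294, 0.002], [0.294, 0.956, -0.001], [-0.002, -0.0, -1.0]]
force: [-0.1, 0.2, 0.8]
width: 0.0928
```

Call:
{"fn": "arm_command", "kwargs": {
  "squeeze": 30,
  "steps": [
    {"grip": 0, "dp": [0, 0, 0], "spin": 0},
    {"grip": 0, "dp": [0, 0, 0], "spin": 0},
    {"grip": 0, "dp": [0, 0, 0], "spin": 0},
    {"grip": 0, "dp": [0, 0, 0], "spin": 0},
    {"grip": 0, "dp": [0, 0, 0], "spin": 0}
  ]
}}

```text
t: 3.9
tool_pos: [0.5105, -0.2395, 0.0949]
ee_rot: [[-0.956, 0.294, 0.0], [0.294, 0.956, -0.0], [-0.0, -0.0, -1.0]]
force: [0.3, 0.1, -0.9]
width: 0.0577
```

Call:
{"fn": "arm_command", "kwargs": {
  "steps": [
    {"grip": 0, "dp": [0, 0, 0], "spin": 0},
    {"grip": 0, "dp": [0, 0, 0], "spin": 0},
    {"grip": 0, "dp": [0, 0, 0], "spin": 0}
  ]
}}

```text
t: 4.2
tool_pos: [0.5104, -0.2395, 0.0946]
ee_rot: [[-0.956, 0.294, -0.0], [0.294, 0.956, -0.0], [0.0, -0.0, -1.0]]
force: [0.2, -0.4, -0.0]
width: 0.0336
```

Call:
{"fn": "arm_command", "kwargs": {
  "steps": [
    {"grip": 0, "dp": [0, 0, 0], "spin": 0},
    {"grip": 0, "dp": [0, 0, 0], "spin": 0},
    {"grip": 0, "dp": [0, 0, 0], "spin": 0},
    {"grip": 0, "dp": [0, 0, 0], "spin": 0},
    {"grip": 0, "dp": [0, 0, 0], "spin": 0}
  ]
}}

```text
t: 4.7
tool_pos: [0.5104, -0.2398, 0.0946]
ee_rot: [[-0.956, 0.295, -0.0], [0.295, 0.956, -0.0], [-0.0, -0.0, -1.0]]
force: [-0.8, -1.5, -0.6]
width: 0.0141
```

Call:
{"fn": "arm_command", "kwargs": {
  "squeeze": 45,
  "steps": [
    {"grip": 0, "dp": [0, 0, 0], "spin": 0},
    {"grip": 0, "dp": [0, 0, 0], "spin": 0.05},
    {"grip": 0, "dp": [0, 0, 0], "spin": 0.05},
    {"grip": 0, "dp": [0, 0, 0], "spin": 0.05},
    {"grip": 0, "dp": [0, 0, 0], "spin": 0.05}
  ]
}}

```text
t: 5.2
tool_pos: [0.5105, -0.2395, 0.0946]
ee_rot: [[-0.878, 0.479, -0.0], [0.479, 0.878, -0.0], [-0.0, -0.0, -1.0]]
force: [-0.7, -1.2, -0.8]
width: 0.0134
```

Call:
{"fn": "arm_command", "kwargs": {
  "steps": [
    {"grip": 0, "dp": [0, 0, 0], "spin": 0.1},
    {"grip": 0, "dp": [0, 0, 0], "spin": 0.1},
    {"grip": 0, "dp": [0, 0, 0], "spin": 0.1},
    {"grip": 0, "dp": [0, 0, 0], "spin": 0.1},
    {"grip": 0, "dp": [0, 0, 0], "spin": 0.1}
  ]
}}

```text
t: 5.7
tool_pos: [0.511, -0.239, 0.0946]
ee_rot: [[-0.539, 0.842, 0.001], [0.842, 0.539, 0.0], [-0.0, 0.001, -1.0]]
force: [0.6, 0.5, -1.3]
width: 0.0137
```

Call:
{"fn": "arm_command", "kwargs": {
  "steps": [
    {"grip": 0, "dp": [0, 0, 0], "spin": 0.1},
    {"grip": 0, "dp": [0, 0, 0], "spin": 0.1},
    {"grip": 0, "dp": [0, 0, 0], "spin": 0.1},
    {"grip": 0, "dp": [0, 0, 0], "spin": 0.1},
    {"grip": 0, "dp": [0, 0, 0], "spin": 0.1}
  ]
}}

```text
t: 6.2
tool_pos: [0.5117, -0.2387, 0.0946]
ee_rot: [[-0.07, 0.998, 0.002], [0.998, 0.07, 0.0], [-0.0, 0.002, -1.0]]
force: [2.4, -0.3, -1.7]
width: 0.0138
```

Call:
{"fn": "arm_command", "kwargs": {
  "steps": [
    {"grip": 0, "dp": [0, 0, 0], "spin": 0.1},
    {"grip": 0, "dp": [0, 0, 0], "spin": 0.1},
    {"grip": 0, "dp": [0, 0, 0], "spin": 0},
    {"grip": 0, "dp": [0, 0, 0], "spin": 0}
  ]
}}

```text
t: 6.6
tool_pos: [0.512, -0.2388, 0.0946]
ee_rot: [[0.125, 0.992, 0.002], [0.992, -0.125, 0.0], [0.0, 0.002, -1.0]]
force: [4.8, -0.7, -2.3]
width: 0.0137
```

```bash
python3 - <<'E'
from h import *
s=bot.get_state();print(s["t"],s["force"],s["ft_torque"],s["qpos"],np.degrees(np.arctan2(s["ee_rot"][1][0],s["ee_rot"][0][0])))
E
```

```text
6.6 [ 4.76993039 -0.73794702 -2.34992994] [ 0.01353885 -0.58403088 -0.08770316] [  4.57199538  39.29882182  29.36537071 104.49653856 -27.09084777
  43.18620299  41.35490694] 82.83673175588363
```

Turned about 1.40 rad with small forces. Release and rise.

Call:
{"fn": "arm_command", "kwargs": {
  "squeeze": 30,
  "steps": [
    {"grip": 0.7, "dp": [0, 0, 0], "spin": 0},
    {"grip": 0.7, "dp": [0, 0, 0], "spin": 0},
    {"grip": 0.7, "dp": [0, 0, 0], "spin": 0},
    {"grip": 0.7, "dp": [0, 0, 0], "spin": 0},
    {"grip": 0.7, "dp": [0, 0, 0], "spin": 0}
  ]
}}

```text
t: 7.1
tool_pos: [0.5101, -0.2396, 0.0947]
ee_rot: [[0.128, 0.992, -0.0], [0.992, -0.128, 0.0], [-0.0, -0.0, -1.0]]
force: [0.1, -1.0, -0.0]
width: 0.0493
```

Call:
{"fn": "arm_command", "kwargs": {
  "steps": [
    {"grip": 0.7, "dp": [0, 0, -0.02], "spin": 0},
    {"grip": 0.7, "dp": [0, 0, -0.03], "spin": 0},
    {"grip": 0.7, "dp": [0, 0, -0.03], "spin": 0},
    {"grip": 0.7, "dp": [0, 0, -0.03], "spin": -0.14},
    {"grip": 0.7, "dp": [0, 0, -0.02], "spin": -0.14}
  ]
}}

```text
t: 7.6
tool_pos: [0.5108, -0.2401, 0.2268]
ee_rot: [[-0.157, 0.988, 0.002], [0.988, 0.157, -0.002], [-0.002, 0.002, -1.0]]
force: [0.3, -0.1, 0.2]
width: 0.0649
```

Call:
{"fn": "arm_command", "kwargs": {
  "steps": [
    {"grip": 0.7, "dp": [0, 0, 0], "spin": -0.14},
    {"grip": 0.7, "dp": [0, 0, 0], "spin": -0.14},
    {"grip": 0.7, "dp": [0, 0, 0], "spin": -0.14},
    {"grip": 0.7, "dp": [0, 0, 0], "spin": -0.14},
    {"grip": 0.7, "dp": [0, 0, 0], "spin": -0.14}
  ]
}}

```text
t: 8.1
tool_pos: [0.5101, -0.2395, 0.2246]
ee_rot: [[-0.756, 0.654, -0.001], [0.654, 0.756, -0.0], [0.0, -0.0, -1.0]]
force: [-0.7, 0.2, 1.1]
width: 0.0649
```

Call:
{"fn": "arm_command", "kwargs": {
  "steps": [
    {"grip": 0.7, "dp": [0, 0, 0], "spin": -0.14},
    {"grip": 0.7, "dp": [0, 0, 0], "spin": -0.14},
    {"grip": 0.7, "dp": [0, 0, 0], "spin": -0.14},
    {"grip": 0.7, "dp": [0, 0, 0], "spin": 0},
    {"grip": 0.7, "dp": [0, 0, 0], "spin": 0}
  ]
}}

```text
t: 8.6
tool_pos: [0.5102, -0.2396, 0.2246]
ee_rot: [[-0.955, 0.298, -0.0], [0.298, 0.955, 0.0], [0.0, 0.0, -1.0]]
force: [-0.3, 0.3, -0.1]
width: 0.0655
```

```bash
python3 - <<'E'
from h import *
s=bot.get_state();print(s["qpos"],s["dq"],s["tool_pos"],s["width"],np.degrees(np.arctan2(s["ee_rot"][1][0],s["ee_rot"][0][0])))
im=bot.snapshot("wrist");cv2.imwrite("pics/w3.png",im)
K,d,T=cam("wrist",s)
q=np.linalg.inv(T)@np.array([.607,-.271,.071,1])
print(cv2.projectPoints(q[:3].reshape(1,3),np.zeros(3),np.zeros(3),np.array(K),np.array(d))[0].ravel())
a=cv2.imread("pics/side0.png");h=cv2.cvtColor(a,cv2.COLOR_BGR2HSV)
for n,lo,hi in(("purple",(125,100,50),(150,255,255)),("yellow",(25,150,100),(35,255,255))):
    for k in cv2.findContours(cv2.inRange(h,lo,hi),0,2)[0]:
        if cv2.contourArea(k)>100:
            x,y,w,hh=cv2.boundingRect(k);print(n,plane(cam("side"),[(x+w/2,y+hh/2)],.02))
E
```

```text
[ 14.32348279  27.51465141  13.17749072  96.05780139  -7.19116631
  57.27221745 102.64942408] [-0.57635996  0.0680452   0.39923433 -0.05690456 -0.03004487 -0.04123357
  0.26017336] [ 0.51018179 -0.23962872  0.22462626] 0.06548679470565007 162.6909387067181
[279.74787788 289.44663187]
purple [[ 0.71786037 -0.31912309  0.02      ]]
purple [[ 0.67024197 -0.13695074  0.02      ]]
yellow [[ 0.61733829 -0.38447543  0.02      ]]
```

View pics/w3.png

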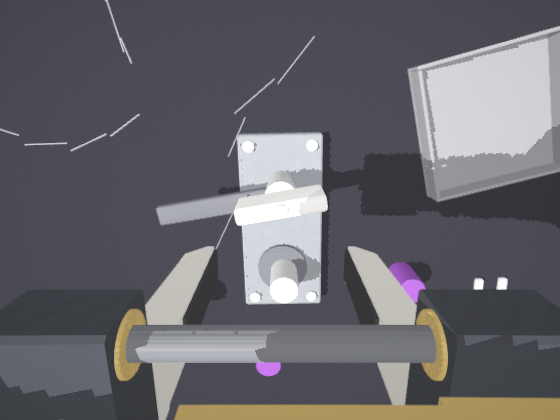

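Arm and handle are swung about 80° clear; the piece's bright top is centred near (284,289).

```bash
python3 - <<'E'
from h import *
s=bot.get_state();im=cv2.imread("pics/w3.png");c=cam("wrist",s)
m=np.zeros(im.shape[:2],np.uint8);m[270:303,265:304]=(im.min(2)>225)[270:303,265:304]
k=max(cv2.findContours(m,0,2)[0],key=cv2.contourArea);(x,y),r=cv2.minEnclosingCircle(k);print(x,y,r,cv2.boundingRect(k))
p=plane(c,[(x,y),(284,289),(282,265)],.071)[:,:2];print(p, "diam",2*r*np.linalg.norm(plane(c,[(284,289)],.071)-plane(c,[(285,289)],.071)))
print("disc",plane(c,[(282.5,268)],.026))
R=np.array(s["ee_rot"])
for q in p: print(R.T@(np.r_[q,.04]-s["tool_pos"]))
E
```

```text
283.4010009765625 289.267333984375 14.399089813232422 (270, 277, 28, 26)
[[ 0.60798093 -0.26729727]
 [ 0.60787129 -0.26662748]
 [ 0.58177984 -0.26067797]] diam 0.029220230688399827
disc [[ 0.60642858 -0.26749974  0.026     ]]
[-0.1016093   0.00256097  0.18458021]
[-0.10130572  0.00316799  0.18458023]
[-0.07462447  0.00110135  0.18458902]
```

Piece at (0.608, -0.268), diameter 29 mm as expected. Move over it and descend to z ≈ 0.042.

Call:
{"fn": "arm_command", "kwargs": {
  "steps": [
    {"grip": 0.7, "dp": [-0.034, 0.0005, 0], "spin": 0},
    {"grip": 0.7, "dp": [-0.034, 0.0005, 0], "spin": 0},
    {"grip": 0.7, "dp": [-0.033, 0.001, 0], "spin": 0},
    {"grip": 0.7, "dp": [0, 0, 0.03], "spin": 0},
    {"grip": 0.7, "dp": [0, 0, 0.03], "spin": 0}
  ]
}}

```text
t: 9.15
tool_pos: [0.6091, -0.2676, 0.1641]
ee_rot: [[-0.955, 0.295, 0.002], [0.295, 0.955, -0.002], [-0.002, -0.001, -1.0]]
force: [0.6, 0.4, -1.5]
width: 0.0653
```

Call:
{"fn": "arm_command", "kwargs": {
  "steps": [
    {"grip": 0.7, "dp": [0, 0, 0.03], "spin": 0},
    {"grip": 0.7, "dp": [0, 0, 0.02], "spin": 0},
    {"grip": 0.7, "dp": [0, 0, 0.02], "spin": 0},
    {"grip": 0.7, "dp": [0, 0, 0], "spin": 0},
    {"grip": 0.7, "dp": [0, 0, 0], "spin": 0}
  ]
}}

```text
t: 9.65
tool_pos: [0.6077, -0.2673, 0.0947]
ee_rot: [[-0.955, 0.295, -0.0], [0.295, 0.955, -0.0], [0.0, -0.0, -1.0]]
force: [-0.0, -0.3, 0.5]
width: 0.0655
```

Call:
{"fn": "arm_command", "kwargs": {
  "steps": [
    {"grip": 0.7, "dp": [0, 0, 0.02], "spin": 0},
    {"grip": 0.7, "dp": [0, 0, 0.02], "spin": 0},
    {"grip": 0.7, "dp": [0, 0, 0.012], "spin": 0},
    {"grip": 0.7, "dp": [0, 0, 0], "spin": 0},
    {"grip": 0.7, "dp": [0, 0, 0], "spin": 0}
  ]
}}

```text
t: 10.15
tool_pos: [0.6083, -0.2677, 0.0437]
ee_rot: [[-0.956, 0.294, 0.002], [0.294, 0.956, -0.001], [-0.002, -0.0, -1.0]]
force: [-0.7, 0.9, 0.5]
width: 0.0653
```

Call:
{"fn": "arm_command", "kwargs": {
  "squeeze": 15,
  "steps": [
    {"grip": 0, "dp": [0, 0, 0], "spin": 0},
    {"grip": 0, "dp": [0, 0, 0], "spin": 0},
    {"grip": 0, "dp": [0, 0, 0], "spin": 0},
    {"grip": 0, "dp": [0, 0, 0], "spin": 0},
    {"grip": 0, "dp": [0, 0, 0], "spin": 0}
  ]
}}

```text
t: 10.65
tool_pos: [0.6077, -0.2672, 0.0428]
ee_rot: [[-0.956, 0.294, 0.0], [0.294, 0.956, 0.0], [-0.0, 0.0, -1.0]]
force: [0.2, 0.5, 0.5]
width: 0.0299
```

Call:
{"fn": "arm_command", "kwargs": {
  "steps": [
    {"grip": 0, "dp": [0, 0, 0], "spin": 0},
    {"grip": 0, "dp": [0, 0, 0], "spin": 0},
    {"grip": 0, "dp": [0, 0, 0], "spin": 0}
  ]
}}

```text
t: 10.95
tool_pos: [0.6077, -0.2672, 0.0428]
ee_rot: [[-0.956, 0.294, 0.0], [0.294, 0.956, 0.0], [-0.0, 0.0, -1.0]]
force: [0.2, 0.3, 1.7]
width: 0.0295
```

Call:
{"fn": "arm_command", "kwargs": {
  "squeeze": 22,
  "steps": [
    {"grip": 0, "dp": [0, 0, -0.01], "spin": 0},
    {"grip": 0, "dp": [0, 0, -0.02], "spin": 0},
    {"grip": 0, "dp": [0, 0, -0.03], "spin": 0},
    {"grip": 0, "dp": [0, 0, -0.03], "spin": 0},
    {"grip": 0, "dp": [0, 0, -0.03], "spin": 0}
  ]
}}

```text
t: 11.45
tool_pos: [0.6072, -0.2673, 0.1641]
ee_rot: [[-0.956, 0.295, -0.0], [0.295, 0.956, -0.0], [0.0, -0.0, -1.0]]
force: [0.3, -0.2, -1.5]
width: 0.0296
```

Call:
{"fn": "arm_command", "kwargs": {
  "steps": [
    {"grip": 0, "dp": [0.01, 0.013, 0], "spin": 0},
    {"grip": 0, "dp": [0.02, 0.026, 0], "spin": 0},
    {"grip": 0, "dp": [0.02, 0.026, 0], "spin": 0},
    {"grip": 0, "dp": [0.02, 0.026, 0], "spin": 0},
    {"grip": 0, "dp": [0.02, 0.026, 0], "spin": 0}
  ]
}}

```text
t: 11.95
tool_pos: [0.5553, -0.1279, 0.1631]
ee_rot: [[-0.956, 0.295, 0.0], [0.295, 0.956, -0.0], [-0.0, 0.0, -1.0]]
force: [-0.1, 0.6, -1.5]
width: 0.0298
```

Call:
{"fn": "arm_command", "kwargs": {
  "steps": [
    {"grip": 0, "dp": [0.02, 0.026, 0], "spin": 0},
    {"grip": 0, "dp": [0.02, 0.026, 0], "spin": 0},
    {"grip": 0, "dp": [0.02, 0.026, 0], "spin": 0},
    {"grip": 0, "dp": [0.012, 0.016, 0], "spin": 0},
    {"grip": 0, "dp": [0, 0, 0], "spin": 0}
  ]
}}

```text
t: 12.45
tool_pos: [0.5138, -0.0141, 0.163]
ee_rot: [[-0.957, 0.289, -0.001], [0.289, 0.957, 0.002], [0.002, 0.002, -1.0]]
force: [-0.4, 0.3, -1.6]
width: 0.0295
```

```bash
python3 - <<'E'
from h import *
s=bot.get_state();print(s["tool_pos"],s["width"],s["qpos"])
a=np.hstack([bot.snapshot("side")[150:400,150:450],bot.snapshot("wrist")[100:350,100:500]]);cv2.imwrite("pics/s4.png",a)
E
```

```text
[ 0.5138451  -0.01412232  0.16296126] 0.029530857085425487 [ -9.47566791  27.56909831  12.69147918 108.20148378  -8.42537711
  45.18064147  81.01014861]
```

View pics/s4.png

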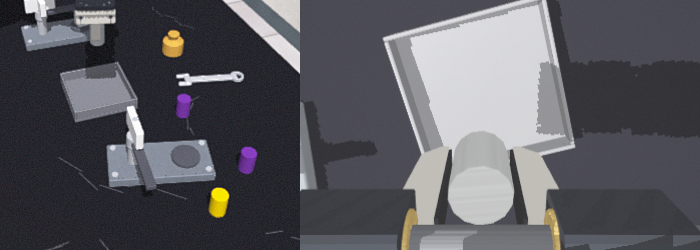

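Piece held, platen empty, arm clear; gripper above the tray. Lower it to the floor.

Call:
{"fn": "arm_command", "kwargs": {
  "steps": [
    {"grip": 0, "dp": [0.004, 0, 0], "spin": 0},
    {"grip": 0, "dp": [0, 0, 0.03], "spin": 0},
    {"grip": 0, "dp": [0, 0, 0.03], "spin": 0},
    {"grip": 0, "dp": [0, 0, 0.03], "spin": 0},
    {"grip": 0, "dp": [0, 0, 0.02], "spin": 0}
  ]
}}

```text
t: 13.05
tool_pos: [0.5103, -0.0185, 0.0509]
ee_rot: [[-0.955, 0.297, -0.002], [0.297, 0.955, -0.001], [0.002, -0.002, -1.0]]
force: [-0.9, -0.0, -0.9]
width: 0.0295
```

Call:
{"fn": "arm_command", "kwargs": {
  "steps": [
    {"grip": 0, "dp": [0, 0, 0.015], "spin": 0},
    {"grip": 0, "dp": [0, 0, 0.01], "spin": 0},
    {"grip": 0, "dp": [0, 0, 0.004], "spin": 0},
    {"grip": 0, "dp": [0, 0, 0], "spin": 0},
    {"grip": 0, "dp": [0, 0, 0], "spin": 0}
  ]
}}

```text
t: 13.55
tool_pos: [0.5116, -0.0171, 0.0243]
ee_rot: [[-0.956, 0.295, 0.001], [0.295, 0.956, -0.0], [-0.001, 0.0, -1.0]]
force: [-0.8, 0.1, -0.3]
width: 0.0295
```

Call:
{"fn": "arm_command", "kwargs": {
  "steps": [
    {"grip": 0, "dp": [0, 0, 0.001], "spin": 0},
    {"grip": 0, "dp": [0, 0, 0.001], "spin": 0},
    {"grip": 0, "dp": [0, 0, 0.001], "spin": 0},
    {"grip": 0, "dp": [0, 0, 0], "spin": 0},
    {"grip": 0, "dp": [0, 0, 0], "spin": 0}
  ]
}}

```text
t: 14.05
tool_pos: [0.5112, -0.0167, 0.0208]
ee_rot: [[-0.956, 0.294, 0.0], [0.294, 0.956, 0.0], [-0.0, 0.0, -1.0]]
force: [-0.2, -0.4, 0.3]
width: 0.0295
```

Contact with the floor at the expected height. Release and rise.

Call:
{"fn": "arm_command", "kwargs": {
  "steps": [
    {"grip": 0.55, "dp": [0, 0, 0], "spin": 0},
    {"grip": 0.55, "dp": [0, 0, 0], "spin": 0},
    {"grip": 0.55, "dp": [0, 0, 0], "spin": 0},
    {"grip": 0.55, "dp": [0, 0, 0], "spin": 0},
    {"grip": 0.55, "dp": [0, 0, 0], "spin": 0}
  ]
}}

```text
t: 14.55
tool_pos: [0.511, -0.0168, 0.0207]
ee_rot: [[-0.956, 0.294, -0.0], [0.294, 0.956, -0.0], [0.0, -0.0, -1.0]]
force: [1.3, -0.3, -0.6]
width: 0.0512
```

Call:
{"fn": "arm_command", "kwargs": {
  "steps": [
    {"grip": 0.55, "dp": [0, 0, -0.01], "spin": 0},
    {"grip": 0.55, "dp": [0, 0, -0.03], "spin": 0},
    {"grip": 0.55, "dp": [0, 0, -0.04], "spin": 0},
    {"grip": 0.55, "dp": [0, 0, -0.04], "spin": 0},
    {"grip": 0.55, "dp": [0, 0, -0.04], "spin": 0}
  ]
}}

```text
t: 15.05
tool_pos: [0.5107, -0.0168, 0.1829]
ee_rot: [[-0.956, 0.295, 0.0], [0.295, 0.956, -0.0], [-0.0, 0.0, -1.0]]
force: [0.5, 0.2, -0.6]
width: 0.0516
```

Call:
{"fn": "arm_command", "kwargs": {
  "steps": [
    {"grip": 0.55, "dp": [0, 0, -0.04], "spin": 0},
    {"grip": 0.55, "dp": [0, 0, -0.03], "spin": 0},
    {"grip": 0.55, "dp": [0, 0, 0], "spin": 0},
    {"grip": 0.55, "dp": [0, 0, 0], "spin": 0}
  ]
}}

```text
t: 15.45
tool_pos: [0.5108, -0.0167, 0.2514]
ee_rot: [[-0.956, 0.294, 0.001], [0.294, 0.956, 0.0], [-0.001, 0.001, -1.0]]
force: [-1.1, -0.3, -0.2]
width: 0.0509
```

```bash
python3 - <<'E'
from h import *
s=bot.get_state();print(s["t"],s["tool_pos"],s["width"],s["dq"])
a=np.hstack([bot.snapshot("side")[110:390,150:450],bot.snapshot("wrist")[60:340,100:500]]);cv2.imwrite("pics/s5.png",a)
E
```

```text
15.45 [ 0.51080421 -0.01674331  0.25136546] 0.05092846800927128 [ 0.08782189  2.01665579 -0.49463402  2.09234147 -0.10766888 -0.16356471
 -0.02572681]
```

View pics/s5.png

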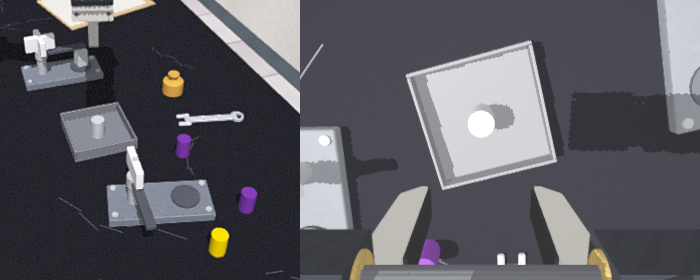

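The piece stands upright mid-tray at (98,127) in the side crop. The bar clamp is open, and the cross clamp with its square piece is unchanged. The gripper is clear.

```bash
python3 -c "
from plant import bot
print(bot.hand_in())"
```

```text
the job is handed in; nothing more can be done
None
```

The job is done and handed in at about 15.6 s of the 53 s allowed. I turned the bar-handled nut about 1.4 rad (80°) clockwise and left it open. Only then did I lift the round piece off the platen and stand it in the grey tray.

- **Final pictures:** the side and wrist views show the piece upright near the middle of the tray and the platen empty. The clamp arm is well clear, the cross-handled clamp and its square piece look unchanged, and the gripper is about 0.25 m up, touching nothing.
- **Forces:** wrist force in the readings I took stayed below about 6 N.
- **Disagreements:** the side and wrist views differed by about 2.5 to 4 mm on the bar's lengthwise position and on the piece. I aimed between the two, and both grasps closed at the expected widths (14 mm and 29.5 mm). One early wrist measurement was thrown out because the arm was still settling.
- **Not measured:** I judged the final nut angle from the wrist's turn and the pictures.

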